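Close the board test fixture and hold its lid down

TASK

Load the board into the test fixture: with the fingertips, push the blue front plate so that the carriage slides fully home, and only then swing the clear lid down until it lies level; finish while still holding it down gently by a fingertip press on its red pad (it springs up if let go). Push only, without clamping, lifting or touching the circuit board, and leave the things lying around where they are.

Things in the scene. Friction and masses are not known exactly. Their poses are not given: they have to be found in the camera images.
- test_fixture: Grey fixed test fixture, 170 mm deep (x) by 160 mm wide (y), 22 mm thick base with 40 mm high side rails; behind, a hinge block up to 72 mm high. Origin on the bench below its middle; its own x points from its front (the robot's side) to its hinge at the back, y to its left, z up. The base reaches from x = -100 mm to x = +70 mm. It is screwed down.
- carriage (a joint): Sliding carriage that carries the board, in m: 0 = pulled fully out to the front, 0.060 = fully home (hard stop), where the front plate lies against the base's front. It slides along the fixture's x with about 2 N of friction and stays where it is left.
- push_point (a point): Middle of the outer face of the carriage's upright blue front plate; its axes are those of the fixture, so the face looks along its -x. The plate is 136 mm wide (y), 10 mm thick, and reaches from 12 mm to 60 mm above the bench; this point is 40 mm above the bench. Push it along the fixture's +x.
- lid (a joint): Lid angle in rad: 0 = level (shut), positive = swung up (starts between 1.0 and 1.25). A spring and hinge friction hold it open; it takes about 9 to 10 N on the red pad to bring it level, and it rises again if let go. The stop lies a little below level, at -0.04.
- pad_top (a point): Middle of the top of the red round press pad (40 mm across, 7 mm above the lid's upper face). Axes turn with the lid: z out of its upper face, x to the hinge. It lies 112 mm from the hinge axis along the lid and 11 mm above the lid's middle plane; the lid's free edge is 28 mm past it. When the lid is level, this point is 77 mm above the bench.
- hinge_point (a point): Middle of the lid's hinge axis, at the back of the fixture, 66 mm above the bench; axes as the fixture's, the hinge axis runs along y. The lid is a clear plate with aluminium edges, 132 mm long, 136 mm wide, 8 mm thick; the hinge axis lies in its middle plane.
- board: Green circuit board with components, 70 x 100 x 21 mm, lying loose between white stops on the carriage. Origin at the centre of its underside. Rides along with the carriage; not to be touched.
- sensor: Loose white sensor housing, 84 x 60 x 25 mm, beside the fixture; origin under its centre. Leave alone.
- reel: Loose reel of solder with blue flanges, 64 x 59 x 50 mm, beside the fixture; origin under its centre. Leave alone.
- black_driver: Loose black precision screwdriver, 15 x 170 x 13 mm, lying to the left of the fixture's front; origin under its centre. Leave alone.

How it is judged:
By the outcome, as a careful person would: the job done as asked, in the order asked, and still so for the second after the job is handed in, while the arm keeps its last pose, push and grip.
It also fails if it takes over 51 s, if anything falls off the work surface, if the arm or the gripper's body presses on something with over 40 N, if the wrist force passes 120 N, or if a joint passes its speed limit or range.

ROBOT

A 6-joint arm with a two-finger parallel gripper is mounted at the origin on a cart in front of the work surface, level with it; the furniture and walls round the work are solid. World frame = base frame: x ahead of the robot, y to its left, z up, the work surface at z = 0. Lengths are in m, angles in rad, forces in N, time in s.
With the tool pointing down it reaches from about 0.425 to 0.95 m from the base axis. Payload 14.7 kg.
Tool frame: the origin (TCP) lies on the centre line of the jaws, within the pads' length; the fingertips stand 14 mm ahead of it and the grasp point (between the pads) lies 5 mm behind it; z points along the fingers, y is the line along which they close (so a half turn about z gives the same grasp; the last joint's range is limited). The gripper opens to 85 mm and grips with 20 to 120 N. Pads are 22 mm wide; open, the fingers measure 114 mm over their backs; the gripper's body (76 mm by 85 mm) begins 54 mm behind the grasp point. The pads swing forward as they close: fully open they stand 13 mm farther back than shut.
Start: joints at [1.214, 0.48, 1.596, -0, 1.065, -0.047], TCP at [0.198, 0.619, 0.245] pointing down, gripper open.
Joint ranges: [-2.75, 2.75], [-0.82, 2.05], [0.23, 2.67], [-1.56, 4.7], [0.09, 2.69], [-2.92, 2.92]. Speed limits (rad/s): [1.89, 1.89, 2.39, 3.01, 3.01, 3.01].

INTERFACE

Orientations are given as a unit quaternion [w, x, y, z].
In Python, from station import * gives the robot as it stands. Calls block until the motion is done:
- movep(position, orientation): joint-space move of the TCP to a pose.
- servo_line(position, attitude=None, v=0.15, f_stop=None): straight line of the TCP; attitude=None keeps the orientation; v is the mean speed in m/s. With f_stop (N) it stops when the force on the tool has changed by that much, and returns True; else False.
- move_joints(angles): joint-space move.
- move_gripper(opening, force=None): finger opening in m; force is the grip in N (None keeps the last); returns when the fingers have stopped.
- sleep(seconds).
- solve_ik(position, orientation): joint angles nearest the present ones, or None.
- grab_frame(name): name is "scene" or "top" or "wrist"; returns a dict with "pixels" (384x512x3 uint8, red, green, blue), "fx", "fy", "cx", "cy" (pixels), "k1" (the pictures are not rectified: a ray, as slopes to the right and down, at radius r is drawn at 1 + k1 r^2 times it, then the intrinsics apply), "extrinsics" (4x4, takes a point from camera to world coordinates). Camera axes: x right, y up, looking along -z (the intrinsics and any distortion apply to the point x, -y, -z); pixel columns grow to the right and rows downward; lengths in m; the calibration is good to about 2 mm. A picture is of the moment at which its call begins. There is no depth.
A pose or a line that the arm cannot do raises IKError and nothing moves.
- close_job(): hands the job in; it is judged then, once.
Readings, each from a call of its own:
- read_clock(): time.
- read_qpos(): joint angles.
- read_qvel(): joint speeds.
- read_joint_torque(): joint torques, N m.
- read_eef_pos(): TCP position.
- read_tool_rot(): TCP orientation.
- read_contact_force(): force on the tool from outside, world axes, zero at the start.
- read_moment(): the same for the moment, N m.
- read_opening(): finger opening in m.
- read_finger_force(): force on a finger pad.
Only numpy, scipy, OpenCV 4.12 (cv2) and the standard library are available. Lean on these libraries where they do the work, as an engineer would, in place of code of your own. Each camera call takes 0.05 s, during which the arm holds its last target. There are 200 camera calls.

## Working session

There is one attempt and no reset: what is moved stays moved. The work goes in short steps, each a Python script; the robot and the scene stay as the last script left them, time stands still between calls to the robot, and variables do not carry over. Pictures are saved under pics/ and viewed, at most 10 in all, crops included, and the job is handed in when it is done.

```bash
mkdir -p pics
python3 - <<'E'
from station import *
import cv2,numpy as np
for n in ("scene","top"):
    f=grab_frame(n); cv2.imwrite(f"pics/{n}0.png",f["pixels"][:,:,::-1]); np.save(f"{n}0.npy",f,allow_pickle=True)
    print(n,f["fx"],f["cx"],f["cy"],f["k1"],np.round(f["extrinsics"],3).tolist())
print(read_clock(),read_tool_rot(),read_opening())
E
```

```text
scene 363.24096701119333 249.70766734778203 186.9966179788635 -0.02161948803500736 [[0.492, 0.638, -0.593, 0.054], [-0.87, 0.362, -0.333, -0.212], [0.002, 0.68, 0.733, 0.761], [0.0, 0.0, 0.0, 1.0]]
top 402.77082181027845 261.32305705894265 185.18455976794974 0.020737264678283723 [[0.019, 0.981, -0.191, 0.468], [-1.0, 0.016, -0.013, 0.085], [-0.009, 0.191, 0.982, 0.924], [0.0, 0.0, 0.0, 1.0]]
0.1 [-1.13532933e-04  1.54281875e-01  9.88026731e-01 -5.18645510e-04] 0.08498502630828726
```

View pics/scene0.png

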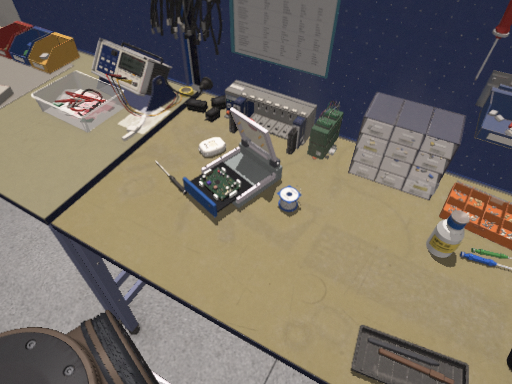

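View pics/top0.png

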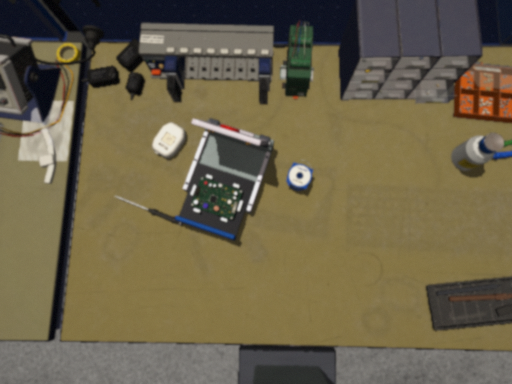

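The fixture is yawed slightly clockwise, with the blue plate at top-view pixels (178,218)–(237,237). The lid is up with its red pad near (235,128). The driver lies just left of the plate, and the reel is at (300,177).

```bash
cat > h.py <<'E'
import cv2,numpy as np
def load(n): return np.load(n,allow_pickle=True).item()
def rays(f,uv):
    K=np.array([[f["fx"],0,f["cx"]],[0,f["fy"],f["cy"]],[0,0,1.]])
    p=cv2.undistortPoints(np.array(uv,float).reshape(-1,1,2),K,np.array([f["k1"],0,0,0.])).reshape(-1,2)
    E=np.array(f["extrinsics"]); d=np.c_[p[:,0],-p[:,1],-np.ones(len(p))]@E[:3,:3].T
    return E[:3,3],d
def onplane(f,uv,z):
    o,d=rays(f,uv); return o+d*((z-o[2])/d[:,2])[:,None]
def onvert(f,uv,p0,n):   # plane through p0 with normal n
    o,d=rays(f,uv); return o+d*(((p0-o)@n)/(d@n))[:,None]
def biggest(m):
    c,_=cv2.findContours(m,cv2.RETR_EXTERNAL,cv2.CHAIN_APPROX_NONE); return max(c,key=cv2.contourArea)
def mask(f,lo,hi,roi):
    h=cv2.cvtColor(f["pixels"],cv2.COLOR_RGB2HSV); m=cv2.inRange(h,lo,hi)
    r=np.zeros_like(m); x0,y0,x1,y1=roi; r[y0:y1,x0:x1]=m[y0:y1,x0:x1]; return r
E
python3 - <<'E'
from h import *
t=load("top0.npy"); s=load("scene0.npy")
for n,f,roi in(("top",t,(165,200,250,250)),("scene",s,(170,170,230,220))):
    c=biggest(mask(f,(100,120,50),(125,255,255),roi)); r=cv2.minAreaRect(c); b=cv2.boxPoints(r)
    print(n,r,cv2.contourArea(c)); print(b.round(1).tolist()); print(onplane(f,b,.06).round(4).tolist())
for n,f,roi in(("top",t,(190,115,280,150)),("scene",s,(225,100,285,170))):
    m=mask(f,(0,120,80),(8,255,255),roi)|mask(f,(172,120,80),(180,255,255),roi)
    c=biggest(m); r=cv2.minAreaRect(c); print("red",n,r,cv2.contourArea(c))
a=cv2.resize(t["pixels"][110:250,110:320],None,fx=3.5,fy=3.5,interpolation=cv2.INTER_CUBIC)
cv2.imwrite("pics/tc.png",a[:,:,::-1])
b=cv2.resize(s["pixels"][100:220,150:310],None,fx=4.5,fy=4.5,interpolation=cv2.INTER_CUBIC)
cv2.imwrite("pics/sc.png",b[:,:,::-1])
E
```

```text
top ((204.64999389648438, 227.0500030517578), (62.61309814453125, 5.375872611999512), 18.434946060180664) 266.5
[[174.10000610351562, 219.6999969482422], [175.8000030517578, 214.60000610351562], [235.1999969482422, 234.39999389648438], [233.5, 239.5]]
[[0.5575, 0.2825, 0.06], [0.5685, 0.2795, 0.06], [0.5283, 0.15, 0.06], [0.5174, 0.1533, 0.06]]
scene ((200.24905395507812, 196.22830200195312), (48.59074401855469, 10.074440002441406), 42.51044845581055) 366.0
[[178.89999389648438, 183.5], [185.6999969482422, 176.10000610351562], [221.60000610351562, 208.89999389648438], [214.8000030517578, 216.39999389648438]]
[[0.5392, 0.2767, 0.06], [0.5706, 0.2774, 0.06], [0.5215, 0.1312, 0.06], [0.4935, 0.1331, 0.06]]
red top ((228.4499969482422, 127.1500015258789), (18.024980545043945, 3.1622776985168457), 18.43494987487793) 38.0
red scene ((228.0, 112.0), (4.0, 2.0), 90.0) 4.5
```

View pics/tc.png

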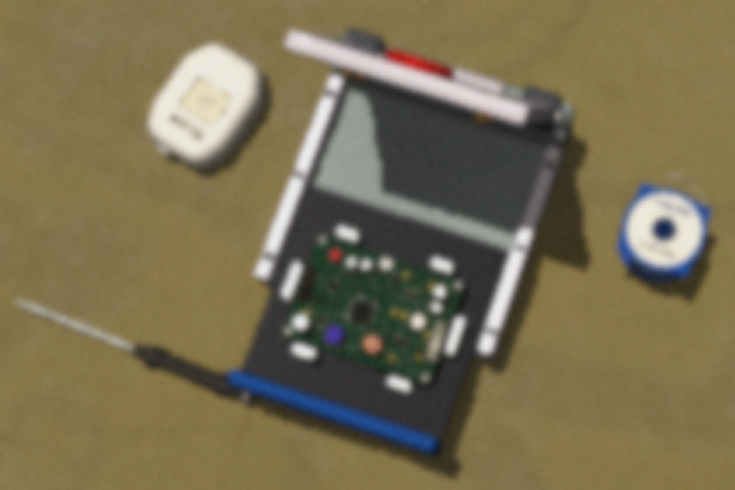

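View pics/sc.png

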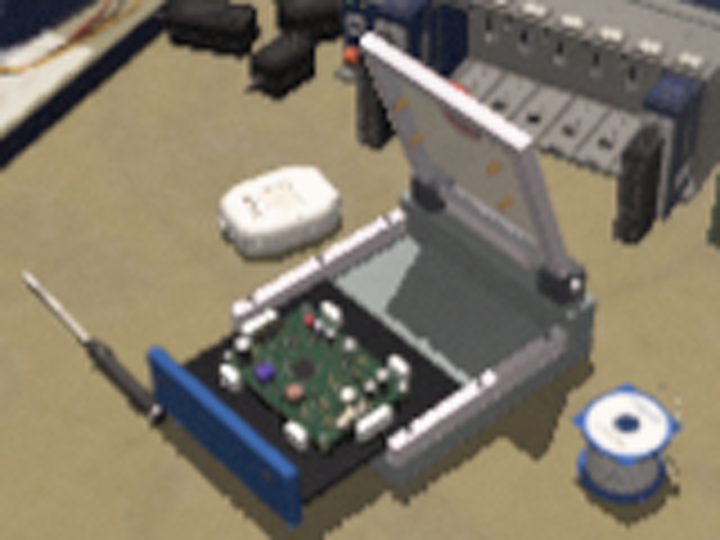

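The close crops show the carriage pulled out, with the plate's top edge running from (230,378) to (438,445) in the top crop. The lid stands at about 65°, its free edge from (288,38) to (525,115) in the top crop and (363,38) to (530,145) in the scene crop. The driver's butt lies next to the plate's left end, clear of where I push (the middle).

```bash
cat > k.py <<'E'
from h import *
t=load("top0.npy"); s=load("scene0.npy")
T=lambda u,v:(110+u/3.5-.36,110+v/3.5-.36); S=lambda u,v:(150+u/4.5-.39,100+v/4.5-.39)
def tri(a,b):
    o1,d1=rays(t,[a]);o2,d2=rays(s,[b]);d1,d2=d1[0],d2[0]
    k=np.linalg.lstsq(np.c_[d1,-d2],o2-o1,rcond=None)[0]; p,q=o1+k[0]*d1,o2+k[1]*d2
    return ((p+q)/2).round(4),np.linalg.norm(p-q).round(4)
print("free L",tri(T(288,38),S(363,38)),"R",tri(T(525,115),S(530,145)))
print("plate R top",tri(T(438,445),S(300,478)),"L",tri(T(230,378),S(152,350)))
print("rail frontL",tri(T(262,272),S(235,312)),"frontR",tri(T(487,350),S(392,445)))
for z in(.04,.062): print(z,onplane(t,[T(256,275),T(497,355),T(333,75),T(560,150)],z).round(4).tolist())
print("hinge R end",tri(T(568,112),S(578,285)))
print("rack feet",onplane(t,[(175,98),(264,98)],0).round(3).tolist(), "rack front top edge", onplane(t,[(140,55),(272,55)],.1).round(3).tolist())
from station import *
from scipy.spatial.transform import Rotation as R
yaw=-.3; c,sn=np.cos(yaw),np.sin(yaw); X=np.array([c,sn,0])
def q(phi,flip=0):
    z=np.array([-np.sin(phi)*c,-np.sin(phi)*sn,-np.cos(phi)]); y=np.array([-sn,c,0])*(1 if flip else -1)
    w=R.from_matrix(np.c_[np.cross(y,z),y,z]).as_quat(); return [w[3],*w[:3]]
for fl in(0,1):
  print(solve_ik([.48,.235,.05],q(0,fl)))
  for phi in(0,.3,.5,.7,.9):
    for p in([.74,.155,.19],[.655,.18,.091]):
      print(fl,phi,p,solve_ik(p,q(phi,fl)))
E
python3 k.py
```

```text
free L (array([0.7316, 0.2284, 0.1991]), np.float64(0.0007)) R (array([0.6914, 0.0982, 0.1983]), np.float64(0.0022))
plate R top (array([0.5239, 0.1499, 0.0584]), np.float64(0.0022)) L (array([0.562 , 0.2793, 0.0617]), np.float64(0.0009))
rail frontL (array([0.6322, 0.2688, 0.039 ]), np.float64(0.0012)) frontR (array([0.5838, 0.1239, 0.0417]), np.float64(0.0019))
0.04 [[0.6303, 0.2719, 0.04], [0.5815, 0.1168, 0.04], [0.7646, 0.2287, 0.04], [0.7161, 0.079, 0.04]]
0.062 [[0.6263, 0.2672, 0.062], [0.5787, 0.116, 0.062], [0.7572, 0.2251, 0.062], [0.7099, 0.0791, 0.062]]
hinge R end (array([0.7306, 0.0764, 0.0718]), np.float64(0.0045))
rack feet [[0.861, 0.312, 0.0], [0.865, 0.094, 0.0]] rack front top edge [[0.919, 0.371, 0.1], [0.923, 0.077, 0.1]]
[ 3.98554218e-01  6.03746518e-01  2.01308719e+00 -4.44089210e-16
  5.24758949e-01  2.26935054e+00]
0 0 [0.74, 0.155, 0.19] [ 1.66387448e-01  6.80214782e-01  1.36950065e+00 -4.44089210e-16
  1.09187722e+00  2.03718377e+00]
0 0 [0.655, 0.18, 0.091] [ 2.23568099e-01  6.87245771e-01  1.64419608e+00 -4.44089210e-16
  8.10150799e-01  2.09436443e+00]
[... 1206 characters left out ...]
.3 [0.655, 0.18, 0.091] [ 0.15495923  0.81503794  1.40286011  0.13988879  1.19806861 -1.18485003]
1 0.5 [0.74, 0.155, 0.19] [ 0.08160348  0.96393771  0.88620369  0.18271858  1.75760068 -1.19790335]
1 0.5 [0.655, 0.18, 0.091] [ 0.12008089  0.92199222  1.23505117  0.19826655  1.44963688 -1.22149201]
1 0.7 [0.74, 0.155, 0.19] [ 0.05882818  1.10689641  0.66534197  0.25438757  2.02412267 -1.1780424 ]
1 0.7 [0.655, 0.18, 0.091] [ 0.09282599  1.04110181  1.06368809  0.25112526  1.69411561 -1.23234236]
1 0.9 [0.74, 0.155, 0.19] [ 0.0415272   1.27267165  0.40616793  0.3597332   2.30063759 -1.10763761]
1 0.9 [0.655, 0.18, 0.091] [ 0.07228999  1.16902623  0.89008964  0.30942473  1.93131675 -1.2203625 ]
```

```bash
cat > g.py <<'E'
import numpy as np
from station import *
from scipy.spatial.transform import Rotation as R
yaw=-.3; c,sn=np.cos(yaw),np.sin(yaw); X=np.array([c,sn,0]); O=np.array([.7005,.1665,0]); Z=np.array([0,0,1.])
def q(phi):
    z=-np.sin(phi)*X-np.cos(phi)*Z; y=np.array([-sn,c,0])
    w=R.from_matrix(np.c_[np.cross(y,z),y,z]).as_quat(); return [w[3],*w[:3]]
def fx(p): d=np.array(p)-O; return d@X
def rep(m=""): print(m,"t",round(read_clock(),2),"fx",round(fx(read_eef_pos()),4),"p",np.round(read_eef_pos(),4),"F",np.round(read_contact_force(),1))
E
python3 - <<'E'
from g import *
import cv2
move_gripper(0.0,20)
movep(O-.217*X+.10*Z,q(0)); rep("above")
print(servo_line(O-.217*X+.03*Z,v=.08)); print(servo_line(O-.217*X+0.0*Z,v=.025,f_stop=4)); rep("touch")
zt=read_eef_pos()[2]; np.save("zt.npy",zt)
servo_line(O-.217*X+(zt+.03)*Z,v=.1); rep()
print(servo_line(O-.10*X+(zt+.03)*Z,v=.05,f_stop=15)); rep("push")
f=grab_frame("top"); np.save("top1.npy",f,allow_pickle=True)
cv2.imwrite("pics/t1.png",cv2.resize(f["pixels"][90:250,150:310],None,fx=3.5,fy=3.5)[:,:,::-1])
E
```

```text
above t 2.72 fx -0.2172 p [0.4932 0.2315 0.1002] F [0.1 0.4 0.6]
False
True
touch t 4.46 fx -0.217 p [0.4932 0.2306 0.014 ] F [-1.1 -0.3 10.2]
 t 4.91 fx -0.2169 p [0.4934 0.2307 0.044 ] F [ 0.2 -1.1  0.1]
True
push t 6.63 fx -0.1202 p [0.5856 0.2015 0.0435] F [ 0.2 -0.8  0. ]
```

View pics/t1.png

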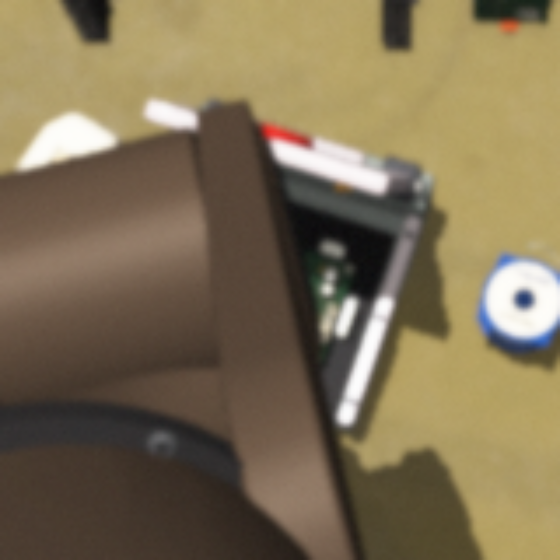

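The arm hides the plate, but the board has moved in and the TCP is at x = −0.120, where home should put it (−0.121). I'll push again slowly to confirm the hard stop, then back off and look.

Run:
```python
from g import *
import cv2
z=read_eef_pos()[2]
print(servo_line(O-.105*X+.044*Z,v=.015,f_stop=15)); rep("push2")
servo_line(O-.16*X+.044*Z,v=.12); servo_line(O-.16*X+.26*Z,v=.25); rep()
move_joints([1.0,*read_qpos()[1:]])
for n in("top","scene"):
    f=grab_frame(n); np.save(n+"2.npy",f,allow_pickle=True)
    a=f["pixels"][100:250,150:310] if n=="top" else f["pixels"][100:220,170:330]
    cv2.imwrite(f"pics/{n}2.png",cv2.resize(a,None,fx=3.5,fy=3.5,interpolation=cv2.INTER_CUBIC)[:,:,::-1])
a=cv2.imread("pics/top2.png");b=cv2.imread("pics/scene2.png");h=max(len(a),len(b))
p=lambda i:cv2.copyMakeBorder(i,0,h-len(i),0,0,cv2.BORDER_CONSTANT)
ab=np.hstack([p(a),p(b)]); cv2.imwrite("pics/ab2.png",cv2.resize(ab,None,fx=.71,fy=.71)); rep()
```

```text
True
push2 t 7.07 fx -0.1202 p [0.5854 0.2012 0.043 ] F [-0.   0.7 -0.3]
 t 8.57 fx -0.1603 p [0.5472 0.2135 0.2588] F [-0.3 -0.1 -0. ]
 t 10.12 fx -0.4915 p [0.2922 0.5095 0.2588] F [0.7 0.1 0.1]
```

View pics/ab2.png

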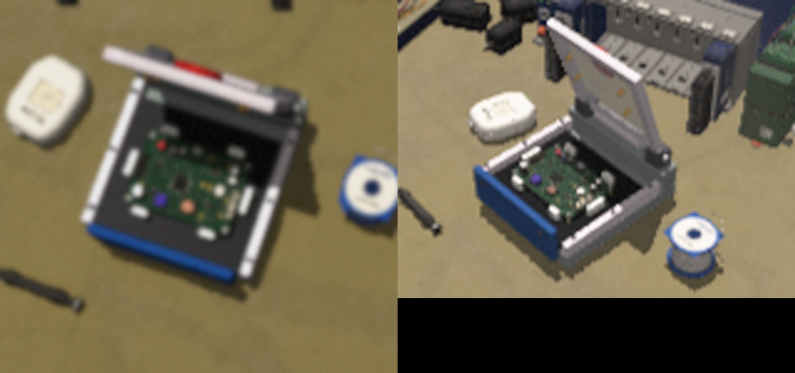

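The plate is now flush with the base front (edge from (88,228) to (232,275) in the left half), both pushes stopped at the same place, and the loose things haven't moved. Next I come in behind the raised lid and swing it down by the pad.

```bash
cat >> g.py <<'E'
H=.060; w=.0105
def pose(th,stand=0,back=0):
    phi=min(.6,max(th,0)); de=th-phi
    n=np.array([np.sin(th),np.cos(th)]); u=np.array([-np.cos(th),np.sin(th)])
    a=np.array([np.sin(phi),np.cos(phi)]); e=np.array([-np.cos(phi),np.sin(phi)])
    p=np.array([H,.066])+(.112+w*np.cos(de))*u+(.011+stand)*n-w*e+(.014+back)*a
    return O+p[0]*X+p[1]*Z,q(phi)
E
python3 - <<'E'
from g import *
from h import load,mask,biggest,onplane
import cv2
f=load("top2.npy"); b=cv2.boxPoints(cv2.minAreaRect(biggest(mask(f,(100,120,50),(125,255,255),(165,180,255,230)))))
P=onplane(f,b,.06); print("plate ctr fx",round(fx(P.mean(0)),4))
for th,s,k in((1.25,.012,.20),(1.25,.012,.1),(1.25,.012,0),(1.,0,0),(.6,0,0),(.3,0,0),(0,0,0)):
    p,o=pose(th,s,k); j=solve_ik(p,o); print(th,np.round(p,3),None if j is None else np.round(j,2))
movep(*pose(1.25,.012,.2)); rep("high")
servo_line(pose(1.25,.012,.02)[0],v=.12,f_stop=6); rep("near")
f=grab_frame("scene"); cv2.imwrite("pics/s3.png",cv2.resize(f["pixels"][60:210,180:340],None,fx=3.5,fy=3.5,interpolation=cv2.INTER_CUBIC)[:,:,::-1])
E
```

```text
plate ctr fx -0.1062
1.25 [0.866 0.115 0.358] None
1.25 [0.812 0.132 0.276] None
1.25 [0.758 0.149 0.193] [ 0.06  1.07  0.69  0.22  1.94 -1.19]
1.0 [0.72  0.161 0.18 ] [ 0.08  1.    0.87  0.22  1.83 -1.2 ]
0.6 [0.683 0.172 0.15 ] [ 0.09  0.96  1.03  0.22  1.71 -1.21]
0.3 [0.663 0.178 0.123] [ 0.15  0.79  1.37  0.14  1.26 -1.18]
0 [0.651 0.182 0.091] [ 0.23  0.68  1.65 -0.    0.81 -1.04]Traceback (most recent call last):
  File "<stdin>", line 8, in <module>
station.IKError: the arm cannot take that pose within its joint ranges
```

```bash
sed -i 's/phi=min(.6,/phi=min(PH,/; s/^H=.060;/PH=.4; H=.060;/' g.py
python3 - <<'E'
from g import *
import cv2
up=lambda th,s,dz:(pose(th,s)[0]+dz*Z,pose(th,s)[1])
for dz in(.15,.1,.05,0): 
    j=solve_ik(*up(1.25,.015,dz)); print(dz,j is not None and np.round(j,2))
dz=max(d for d in(.08,.1,.12,.15) if solve_ik(*up(1.25,.015,d)) is not None); print(dz)
# go high first above the front of the lid, then back over it
movep(O+0.0*X+.36*Z,q(.0)); rep("mid")
movep(*up(1.25,.015,dz)); rep("high")
print(servo_line(up(1.25,.015,0)[0],v=.1,f_stop=6)); rep("near")
f=grab_frame("scene"); cv2.imwrite("pics/s3.png",cv2.resize(f["pixels"][60:210,180:340],None,fx=3.5,fy=3.5,interpolation=cv2.INTER_CUBIC)[:,:,::-1])
E
```

```text
0.15 [ 0.09  0.86  0.7   0.16  1.94 -1.15]
0.1 [ 0.09  0.88  0.79  0.15  1.85 -1.17]
0.05 [ 0.09  0.9   0.86  0.15  1.76 -1.19]
0 [ 0.09  0.93  0.91  0.15  1.67 -1.2 ]
0.15
mid t 12.09 fx -0.0009 p [0.6999 0.1677 0.3598] F [-0.7  0.1 -0.2]
high t 12.83 fx 0.0619 p [0.7599 0.149  0.3456] F [-0.   0.5  0.5]
False
near t 14.48 fx 0.0626 p [0.7603 0.1481 0.1966] F [-0.3 -0.1 -0.7]
```

View pics/s3.png

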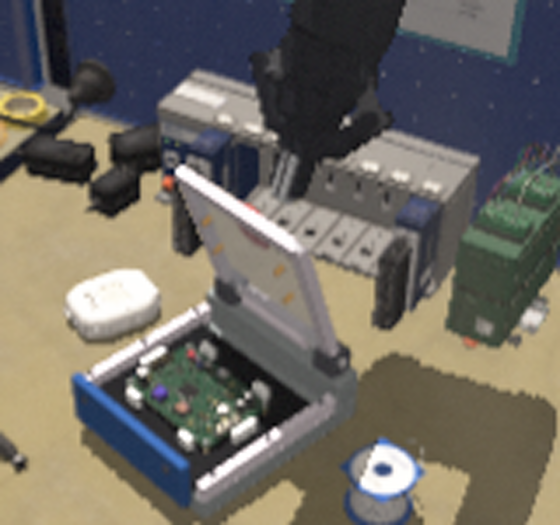

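The fingers at (285,180) are behind the upright lid, in line with the pad at about (255,222). Next is contact, then the arc down.

Run:
```python
from g import *
n=lambda th:np.sin(th)*X+np.cos(th)*Z
p0=read_eef_pos()
hit=servo_line(p0-.04*n(1.25),v=.03,f_stop=3); rep(f"contact {hit}")
if hit:
    p=read_eef_pos(); ths=np.arange(.9,1.35,.005)
    # angle whose contact pose fits along the lid normal (tool tilt PH)
    th=min(ths,key=lambda a:abs((p-pose(a)[0])@n(a))); print("theta",th,np.round(p-pose(th)[0],4))
    k=max(1,int(np.ceil((th-.2)/.12)))
    for a in np.linspace(th,.2,k+1)[1:]:
        servo_line(*pose(a),v=.06); F=read_contact_force(); rep(f"{a:.2f} Fn {F@n(a):.1f}")
        if np.linalg.norm(F)>30: print("STOP"); break
```

```text
contact True t 15.36 fx 0.039 p [0.7378 0.1551 0.1883] F [-0.5  0.  -0.2]
theta 1.1700000000000004 [ 0.0004 -0.     -0.0008]
1.06 Fn 0.6 t 15.73 fx 0.0259 p [0.7252 0.1588 0.1852] F [0.5 0.7 0.8]
0.95 Fn -0.2 t 16.1 fx 0.014 p [0.7139 0.1623 0.1798] F [-0.5 -0.6 -0. ]
0.85 Fn -0.2 t 16.47 fx 0.0028 p [0.7031 0.1657 0.1731] F [-0.1  0.5  0. ]
0.74 Fn 0.6 t 16.83 fx -0.0077 p [0.6932 0.1687 0.165 ] F [0.3 0.  0.6]
0.63 Fn 1.5 t 17.2 fx -0.017 p [0.6843 0.1715 0.1559] F [1.2 0.8 1.1]
0.52 Fn 2.5 t 17.57 fx -0.0253 p [0.6764 0.174  0.1456] F [1.4 0.4 2.2]
0.42 Fn 2.5 t 17.94 fx -0.0323 p [0.6696 0.1761 0.1345] F [0.8 1.3 2.6]
0.31 Fn 3.8 t 18.3 fx -0.0393 p [0.6629 0.1782 0.1246] F [-0.8 -0.1  4.2]
0.20 Fn 4.8 t 18.66 fx -0.0449 p [0.6576 0.1798 0.1132] F [-1.3  0.6  5.1]
```

Run:
```python
from g import *
import cv2
for a in(.1,.04,0): servo_line(*pose(a),v=.04); rep(a)
sleep(.5); rep("settled")
zt=float(np.load("zt.npy")); print("tip z",read_eef_pos()[2]-.014)
out=[]
for n,(y,x) in(("top",(90,150)),("scene",(80,170))):
    f=grab_frame(n); np.save(n+"4.npy",f,allow_pickle=True)
    out.append(cv2.resize(f["pixels"][y:y+150,x:x+160],None,fx=2.5,fy=2.5,interpolation=cv2.INTER_CUBIC))
cv2.imwrite("pics/ab4.png",np.hstack(out)[:,:,::-1])
```

```text
0.1 t 19.09 fx -0.0485 p [0.6542 0.1809 0.1023] F [-0.9  0.5  6.6]
0.04 t 19.42 fx -0.0504 p [0.6523 0.1814 0.0955] F [-1.   0.6  5.2]
0 t 19.68 fx -0.0514 p [0.6514 0.1817 0.0911] F [-0.5  0.5  5.4]
settled t 20.18 fx -0.0513 p [0.6515 0.1817 0.091 ] F [-1.1 -0.4  7.3]
tip z 0.07704925272489166
```

View pics/ab4.png

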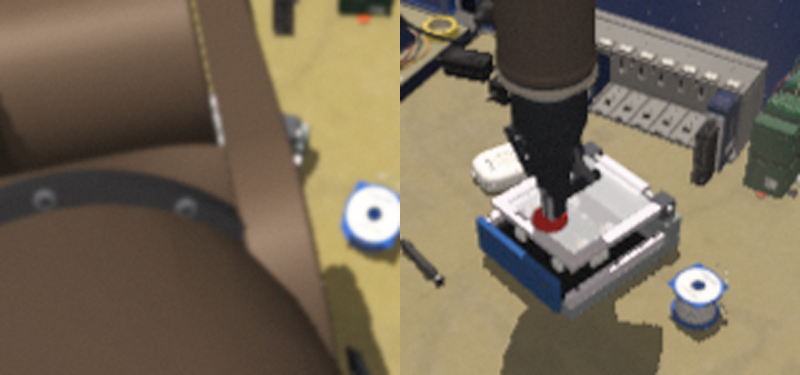

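The lid lies level in the scene view, with the fingertip on the red pad at (550,218) and the plate still flush. The force is a little under the expected 9–10 N, so I'll average it and press down another 1.5 mm.

Run:
```python
from g import *
def av(m):
    L=[]
    for _ in range(10): sleep(.04); L.append(read_contact_force())
    print(m,read_clock(),np.mean(L,0).round(2),np.round(read_eef_pos(),4))
av("0"); p=read_eef_pos()
for d in(.0008,.0015): servo_line(pose(0)[0]-d*Z,v=.02); av(d)
```

```text
0 20.7 [-0.77  0.73  7.44] [0.6515 0.1816 0.091 ]
0.0008 21.3667 [-1.45  0.95  8.8 ] [0.6514 0.1817 0.0903]
0.0015 22.0333 [-2.34  1.14 10.  ] [0.6513 0.1817 0.0897]
```

Run:
```python
from g import *
sleep(.5); rep("final"); print(close_job())
```

```text
final t 22.53 fx -0.0514 p [0.6514 0.1817 0.0897] F [-2.7  1.7  9.1]
the job is handed in; nothing more can be done
None
```

The job is handed in at 22.5 s of robot time: I pushed the carriage to its hard stop first, then swung the lid down level, and a fingertip is holding it on the red pad with about 9 N; the loose things in view had not been moved.

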